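# Feed a printing blank and hold it in the registration corner

### The arm

A 6-joint arm with a two-finger parallel gripper is mounted at the origin on the work surface. World frame = base frame: x ahead of the robot, y to its left, z up, the work surface at z = 0. Lengths are in m, angles in rad, forces in N, time in s.
With the tool pointing down it reaches from about 0.275 to 0.75 m from the base axis. Payload 10.2 kg.
Tool frame: the origin (TCP) lies on the centre line of the jaws, within the pads' length; the fingertips stand 8 mm ahead of it and the grasp point (between the pads) lies 11 mm behind it (r.tips_ahead is the z of the fingertips in the tool frame, in m); z points along the fingers, y is the line along which they close (so a half turn about z gives the same grasp; the last joint's range is limited). The gripper opens to 88 mm and grips with 3 to 60 N. Pads are 18 mm wide; open, the fingers measure 123 mm over their backs; the gripper's body (75 mm by 187 mm) begins 45 mm behind the grasp point.
Start: joints at [-1.425, 0.313, 1.498, -0, 1.331, -0.223], TCP at [0.189, -0.49, 0.247] pointing down, gripper open.
Joint ranges: [-2.94, 2.94], [-0.97, 2.17], [0.19, 2.56], [-1.23, 4.37], [0.02, 3.11], [-2.88, 2.88]. Speed limits (rad/s): [2.39, 2.39, 3.01, 3.14, 3.14, 3.14].

### API

Orientations are given as a unit quaternion [w, x, y, z].
In Python, from workcell import r, cams gives the robot as it stands.
- The arm moves only by the shell command python3 -m creep 'ROWS' [FORCE]. ROWS is JSON, one flat list of numbers, 7 for each row, row after row: the shift along the tool's x, y, z in m, then the turn, a rotation vector about the tool's x, y, z in rad, then the closure, from 0 (fully open) to 1 (shut). In form: [tx, ty, tz, ax, ay, az, grip, tx, ty, tz, ax, ay, az, grip, ...]. A call has 1 to 10 rows; each row shifts and turns the commanded pose from where the row before left it, along the tool's axes as they then stand; what a row does not reach is not made up. A row lasts 1/10 s, in which the tool goes at most 50 mm and 8.59 degrees, less where a joint would pass 70% of its speed; a pose out of reach is approached as far as the arm can. A call is refused whole if a number of a shift passes 0.05 or a number of a turn 0.15, either way. A call with a gripper value outside its range is refused whole. The fingers move at their own pace and stop on an object; FORCE is the grip in N (left out, the last holds). Time passes only in rows, so rows that do not move let the fingers close. It gives the time, the measured TCP pose, the force, the opening and the grip force at its end, in the units of the state.
- r.read_state(): the state, without advancing time (a new reading comes with each control period).
- cams.camera(name): name is "scene" or "top" or "wrist"; returns a dict with "frame" (400x640x3 uint8, red, green, blue), "K" (3x3 intrinsics, pixels), "xyz" and "attitude" of the camera in the world; the wrist camera has in their place "tool_from_camera" (4x4, takes a point from camera to tool coordinates, whose origin is the TCP and whose axes are the flange's). Camera axes: x right, y down, z forward; pixel columns grow to the right and rows downward; lengths in m; the calibration is good to about 2 mm. A picture is of the moment at which its call begins: read the wrist's pose just before it. There is no depth.
- r.close_job(): hands the job in; it is judged then, once.
The state is a dict: "clock": time; "qpos": joint angles; "qvel": joint speeds; "joint_torque": joint torques, N m; "eef_pos": TCP position; "orientation": TCP orientation; "ft_force": force on the tool from outside, world axes, zero at the start; "ft_torque": the same for the moment, N m; "finger_gap": opening from 0.0 (shut) to 1.0 (fully open); "grip_force": force on a finger pad.
Only numpy, scipy, OpenCV 4.12 (cv2) and the standard library are available. Lean on these libraries where they do the work, as an engineer would, in place of code of your own. Each camera call takes 0.05 s, during which the arm holds its last target. There are 200 camera calls.

### The job

Press the red hand pedal of the blank feeder all the way down to its stop so that it pushes the pale wooden blank out onto the outfeed, and let the pedal come back up. Then bring the blank to the corner jig, flat on its bed, long side against the blue fence and short end against the yellow fence, and finish while still holding it there with the gripper, pressing it firmly and squarely home against both fences at once. Leave the other things on the bench where they are.

Things in the scene. Friction and masses are not known exactly. Their poses are not given: they have to be found in the camera images.
- feeder: Blank feeder, fixed to the bench: grey base 260 (x) x 220 (y) x 10 mm. Origin: centre of its underside, on the bench; z up; outfeed end at -x. An aluminium slide bed 70 mm wide, top 14 mm above the bench, runs along y = -45 mm; at x = +22 to +127 it has walls and a clear cover (78 mm wide, top 69 mm above the bench) where the blank waits. The pedal sits at y = +22 to +98.
- outfeed (a point): Point on the slide bed (feeder x = -44, y = -45 mm, 14 mm above the bench), axes as the feeder's, near which the blank's centre comes to lie: the full pedal stroke makes a black pusher drive it about 100 mm to -x, clear of the cover; the pusher then returns without it. No walls beside it here, only an orange lip 8 mm high across the end, 78 mm further to -x.
- pedal (a joint): Red hinged spring pedal, 130 long x 76 wide x 7 mm; hinge at feeder x = +65, y = +60 mm, 32 mm above the bench; free end towards feeder -x. 0 = up (sloping up 0.30 rad to the free end); 0.30 rad = on its stop, level; counts as down above 0.28. Springs back up. Pressing at the pad takes about 3 N at first, 7 to 12 N near the stop.
- pedal_pad (a point): Centre of the black rubber pad (46 x 62 mm) on top of the pedal, 105 mm from the hinge towards the free end: the place to press. It stands about 69 mm above the bench with the pedal up and 39 mm with it down (moving about 30 mm down and 3 mm towards feeder -x). Its axes turn with the pedal.
- blank: The pale wooden printing blank, a loose rectangular block 84 (x, long) x 60 (y) x 44 mm high, 0.11 to 0.22 kg. Origin: centre of its underside; z up. At first it stands in the feeder under the clear cover, long side along the feeder's x.
- jig: Corner jig, fixed to the bench: aluminium bed 200 (x) x 180 (y) x 12 mm. Origin: centre of its underside, on the bench; z up. It carries the blue and the yellow fence, both only 15 mm higher than the bed (tops 27 mm above the bench), so that fingers gripping the upper part of the blank pass over them.
- long_fence: Blue fence along the jig's x, 130 (x) x 22 (y) x 15 mm; origin: centre of its underside; axes as the jig's. Its face towards -y (jig y = +55 mm, from x = -72 to +58 mm) takes the long side of the blank.
- short_fence: Yellow fence along the jig's y, 22 (x) x 90 (y) x 15 mm; origin: centre of its underside; axes as the jig's. Its face towards -x (jig x = +70 mm, from y = -47 to +43 mm) takes a short end of the blank.
- corner (a point): Where the planes of the two fence faces meet, on top of the bed (jig x = +70, y = +55 mm, 12 mm above the bench); axes as the jig's. With the blank home, its centre lies at x = -42, y = -30 mm from here and its underside at z = 0. A gap is left at the corner itself. Sliding friction takes up part of a push: some 11 to 15 N towards each fence seats it well.
- tape: Bystander: roll of tape lying flat, 68 mm across, 24 mm high; origin under its centre.
- ink_tin: Bystander: small green tin, 52 mm across, 42 mm high; origin under its centre.
- brush: Bystander: brush lying flat, 150 mm long, along its x.
- jar: Bystander: small amber jar, 44 mm across, 55 mm high; origin under its centre.
- stamp_block: Bystander: dark wooden block 70 x 50 x 30 mm, not the one to use.

How it is judged:
By the outcome, as a careful person would: the job done as asked, in the order asked, and still so for the second after the job is handed in, while the arm keeps its last pose, push and grip.
It also fails if it takes over 58 s, if anything falls off the work surface, if the arm or the gripper's body presses on something with over 40 N, if the wrist force passes 120 N, or if a joint passes its speed limit or range.

## Working session

There is one attempt and no reset: what is moved stays moved. The work goes in short steps, Python scripts to look and compute and a shell command to move; the robot and the scene stay as the last step left them, time stands still between calls to the robot, and variables do not carry over. Pictures are saved under pics/ and viewed, at most 10 in all, crops included, and the job is handed in when it is done.

```bash
ls; mkdir -p pics; python3 - <<'E'
from workcell import r,cams
import cv2,numpy as np
print(r.read_state())
for n in("top","scene"):
    c=cams.camera(n); cv2.imwrite(f"pics/{n}0.png",c["frame"][:,:,::-1]); np.savez(f"{n}0.npz",**c)
    print(n,c["K"].tolist(),c["xyz"],c["attitude"])
E
```

```text
pics
{'clock': 0.0, 'qpos': array([-1.42537428e+00,  3.13459468e-01,  1.49841091e+00, -1.23872328e-05,
        1.33100041e+00, -2.23413410e-01]), 'qvel': array([ 2.41686571e-04,  1.44532630e-03, -1.45933411e-03,  4.54422406e-05,
        1.11338660e-04,  8.39289661e-04]), 'joint_torque': array([ 2.90013086e-03, -4.02202427e+01, -2.52264655e+01,  6.96425443e-02,
        3.52270191e-02, -1.16903266e-04]), 'eef_pos': array([ 0.18922336, -0.48946894,  0.24616607]), 'orientation': array([-6.38815387e-04,  9.83042720e-01,  1.83375577e-01,  1.89036471e-05]), 'ft_force': array([-0.49403696,  0.19398332,  0.20609713]), 'ft_torque': array([ 0.01417703,  0.02275388, -0.02834851]), 'grip_force': 0.0, 'finger_gap': 1.0004750264722946}
top [[438.06762275051574, 0.0, 324.8855818007406], [0.0, 438.06762275051574, 197.4274601124201], [0.0, 0.0, 1.0]] [ 0.36700663 -0.01405151  1.47002095] [ 0.03744823 -0.69617421  0.71585158 -0.03867333]
scene [[443.07604290390833, 0.0, 320.1730222833592], [0.0, 443.07604290390833, 194.602396957134], [0.0, 0.0, 1.0]] [1.01727166 0.38508114 1.12556904] [-0.11720368  0.41020814  0.87311655 -0.23592386]
```

View pics/top0.png

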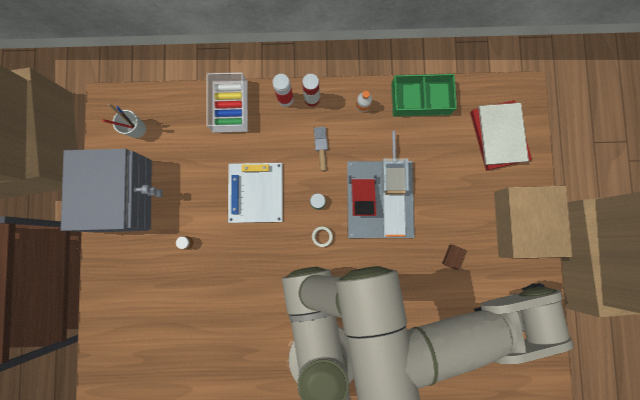

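View pics/scene0.png

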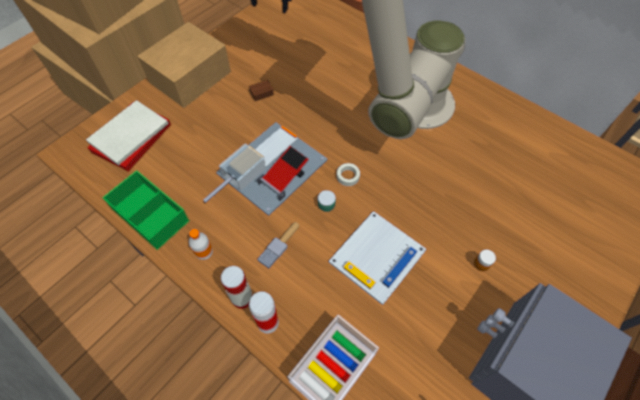

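Top view: feeder at about (348–414, 160–238), with its outfeed towards the robot. Its pedal is at (364,197) and the cover at (397,177). The jig is at (256,192), with the blue fence on its left (235,195) and the yellow one on top (257,168). Both yaws are near 0. The tape (322,237) and tin (318,201) lie between the two.

```bash
cat > h.py <<'E'
import numpy as np,cv2
from scipy.spatial.transform import Rotation as R
def rot(q): return R.from_quat(np.r_[q[1:],q[0]])
def cast(c,px,z,pose=None):
    """pixels -> world points on plane z; pose=(pos,quat) of TCP for wrist"""
    px=np.atleast_2d(np.asarray(px,float))
    d=np.c_[px,np.ones(len(px))]@np.linalg.inv(c["K"]).T
    if pose is None: Rm,o=rot(c["attitude"]).as_matrix(),c["xyz"]
    else:
        T=c["tool_from_camera"];Rt=rot(pose[1]).as_matrix()
        Rm=Rt@T[:3,:3];o=pose[0]+Rt@T[:3,3]
    d=d@Rm.T
    return o+d*((z-o[2])/d[:,2])[:,None]
def mask(f,lo,hi,box=None):
    m=cv2.inRange(cv2.cvtColor(np.ascontiguousarray(f),cv2.COLOR_RGB2HSV),lo,hi)
    if box:
        k=np.zeros_like(m);x0,x1,y0,y1=box;k[y0:y1,x0:x1]=1;m*=k
    return m
def rect(m):
    cs=cv2.findContours(m,cv2.RETR_EXTERNAL,cv2.CHAIN_APPROX_NONE)[0]
    c=max(cs,key=cv2.contourArea); return cv2.boxPoints(cv2.minAreaRect(c))
def rep(name,c,m,z,pose=None):
    w=cast(c,rect(m),z,pose)[:,:2];e=np.diff(np.r_[w,w[:1]],axis=0);l=np.linalg.norm(e,axis=1);i=l.argmax()
    a=np.degrees(np.arctan2(e[i,1],e[i,0]))%180
    print(name,"ctr",w.mean(0).round(4),"sizes",l[:2].round(4),"long-axis deg",a.round(1)); return w
E
python3 - <<'E'
from h import *
c=dict(np.load("top0.npz"));f=c["frame"]
rep("jig",c,mask(f,(0,0,140),(179,60,255),(222,290,155,230)),.012)
rep("blue",c,mask(f,(100,120,60),(125,255,255),(222,290,155,230)),.027)
rep("yellow",c,mask(f,(18,120,100),(35,255,255),(222,290,155,230)),.027)
rep("base",c,mask(f,(0,0,60),(179,70,255),(340,422,159,245)),.010)
rep("pedal",c,mask(f,(0,150,60),(8,255,255),(340,422,159,245))|mask(f,(172,150,60),(179,255,255),(340,422,159,245)),.05)
rep("pad",c,mask(f,(0,0,0),(179,120,45),(350,380,195,225)),.069)
rep("bed/lip",c,mask(f,(0,0,190),(179,60,255),(380,422,190,245)),.014)
s=cv2.resize(f[130:250,215:420],None,fx=3.9,fy=3.9,interpolation=cv2.INTER_CUBIC);cv2.imwrite("pics/crop1.png",s[:,:,::-1])
E
```

```text
jig ctr [0.5485 0.2149] sizes [0.1823 0.1992] long-axis deg 179.8
blue ctr [0.5431 0.2805] sizes [0.0167 0.1269] long-axis deg 179.7
yellow ctr [0.6282 0.2117] sizes [0.0868 0.0203] long-axis deg 88.4
base ctr [ 0.5179 -0.204 ] sizes [0.2255 0.2648] long-axis deg 178.2
pedal ctr [ 0.517  -0.1447] sizes [0.0728 0.1173] long-axis deg 179.7
pad ctr [ 0.4825 -0.1432] sizes [0.0578 0.0354] long-axis deg 88.4
bed/lip ctr [ 0.4608 -0.2469] sizes [0.0657 0.1334] long-axis deg 179.6
```

View pics/crop1.png

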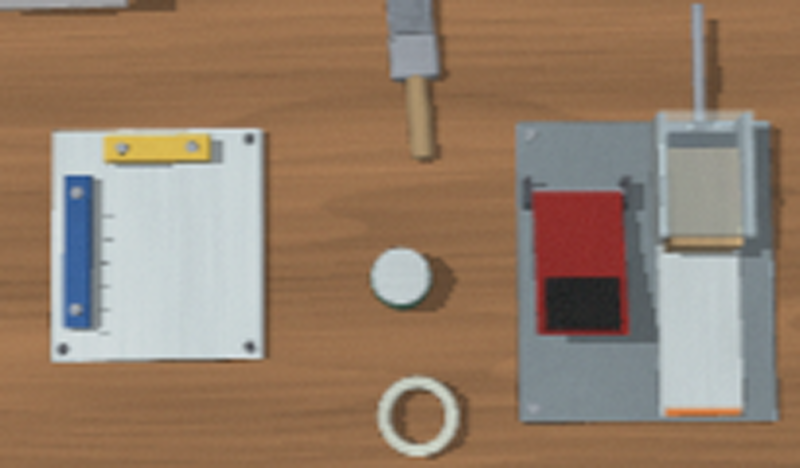

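The crop confirms the layout: pad at about (583,304) in the crop, slide bed and orange lip to the right of it, and jig square to the world. Pad is at about (0.482,-0.143), and feeder and jig yaw are both about 0. I start by turning the tool square and moving over the pad with the gripper shut.

```bash
python3 -m creep '[0,0,0,0,0,0.123,1, 0,0,0,0,0,0.123,1, 0,0,0,0,0,0.122,1, 0.029,-0.034,0,0,0,0,1, 0.029,-0.034,0,0,0,0,1, 0.029,-0.034,0,0,0,0,1, 0.029,-0.034,0,0,0,0,1, 0.029,-0.034,0,0,0,0,1, 0.029,-0.034,0,0,0,0,1, 0.029,-0.034,0,0,0,0,1]' 30; python3 -m creep '[0.029,-0.034,0,0,0,0,1, 0.029,-0.034,0.03,0,0,0,1, 0.029,-0.034,0.03,0,0,0,1, 0,0,0.03,0,0,0,1, 0,0,0.03,0,0,0,1, 0,0,0,0,0,0,1, 0,0,0,0,0,0,1]'
```

```text
clock: 1.1
eef_pos: [0.3929, -0.2499, 0.2466]
orientation: [-0.0, 1.0, 0.0, -0.0]
ft_force: [0.3, -0.6, -0.1]
finger_gap: 0.117
grip_force: 0.0
clock: 1.8
eef_pos: [0.475, -0.1545, 0.1316]
orientation: [-0.0, 1.0, 0.0, -0.0]
ft_force: [0.6, -0.6, 0.9]
finger_gap: 0.006
grip_force: 0.0
```

```bash
python3 -m creep '[0.006,-0.011,0.02,0,0,0,1, 0,0,0.02,0,0,0,1, 0,0,0.01,0,0,0,1, 0,0,0.005,0,0,0,1, 0,0,0.005,0,0,0,1, 0,0,0,0,0,0,1]'; python3 -m creep '[0,0,0.005,0,0,0,1, 0,0,0.005,0,0,0,1,0,0,0.005,0,0,0,1,0,0,0,0,0,0,1]'
```

```text
clock: 2.4
eef_pos: [0.4814, -0.144, 0.072]
orientation: [0.001, 1.0, 0.0, 0.001]
ft_force: [-1.0, 0.1, 1.9]
finger_gap: 0.002
grip_force: 1.0
clock: 2.8
eef_pos: [0.4811, -0.1438, 0.0567]
orientation: [0.0, 1.0, 0.0, 0.0]
ft_force: [-2.1, -1.1, 4.9]
finger_gap: 0.004
grip_force: 2.2
```

```bash
python3 -m creep '[0,0,0.004,0,0,0,1, 0,0,0.004,0,0,0,1,0,0,0.002,0,0,0,1,0,0,0.001,0,0,0,1,0,0,0,0,0,0,1]';python3 -m creep '[0,0,0.001,0,0,0,1,0,0,0.001,0,0,0,1,0,0,0,0,0,0,1]'
```

```text
clock: 3.3
eef_pos: [0.4807, -0.1438, 0.0465]
orientation: [0.0, 1.0, 0.0, -0.0]
ft_force: [-8.0, -0.2, 15.1]
finger_gap: 0.002
grip_force: 7.4
clock: 3.6
eef_pos: [0.4808, -0.1438, 0.0464]
orientation: [0.001, 1.0, 0.001, -0.0]
ft_force: [-17.0, 2.6, 38.9]
finger_gap: 0.006
grip_force: 19.1
```

The pedal is on its stop: the force jumped and z stopped at 0.046. I lift off and look.

```bash
python3 -m creep '[0,0,-0.004,0,0,0,1, 0,0,-0.01,0,0,0,1,0,0,-0.01,0,0,0,1,0,0,-0.01,0,0,0,1,0,0,-0.03,0,0,0,0.2,0,0,-0.04,0,0,0,0,0,0,-0.04,0,0,0,0,0,0,-0.04,0,0,0,0,-0.02,0.04,0,0,0,0,0,-0.02,0.04,0,0,0,0,0]' ; python3 -m creep '[-0.01,0.03,0,0,0,0,0, 0,0,0,0,0,0,0, 0,0,0,0,0,0,0]'; python3 - <<'E'
from h import *
from workcell import r,cams
s=r.read_state();c=cams.camera("wrist");cv2.imwrite("pics/w1.png",c["frame"][:,:,::-1])
np.savez("w1.npz",p=s["eef_pos"],q=s["orientation"],**c);print(s["eef_pos"],s["orientation"],c["tool_from_camera"].round(3).tolist())
t=cams.camera("top");np.savez("top1.npz",**t)
E
```

```text
clock: 4.6
eef_pos: [0.4408, -0.2238, 0.2288]
orientation: [0.001, 1.0, 0.002, 0.001]
ft_force: [1.2, 0.1, -0.2]
finger_gap: 0.522
grip_force: 0.0
clock: 4.9
eef_pos: [0.4308, -0.2533, 0.2273]
orientation: [-0.0, 1.0, -0.0, 0.0]
ft_force: [-0.3, 0.5, 0.7]
finger_gap: 0.8
grip_force: 0.0
[ 0.43081864 -0.25329661  0.22725484] [-1.57717031e-04  9.99999973e-01 -1.62131689e-04  4.93459117e-05] [[-0.0, -0.953, -0.302, 0.079], [1.0, 0.0, -0.0, -0.0], [0.0, -0.302, 0.953, -0.137], [0.0, 0.0, 0.0, 1.0]]
```

View pics/w1.png

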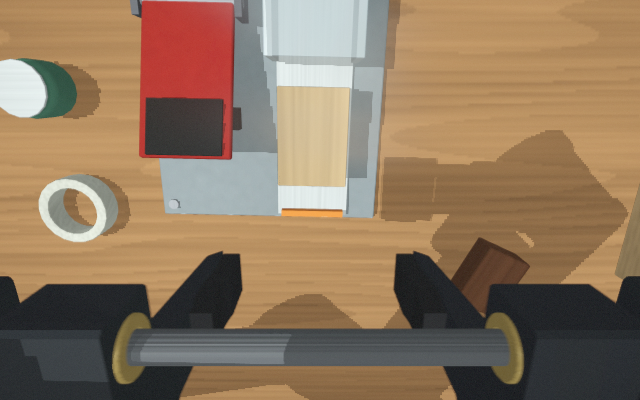

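The blank lies on the outfeed, with its top face at about (278–349, 86–187), clear of the cover and a little short of the orange lip. The pedal is back up.

```bash
python3 - <<'E'
from h import *
c=dict(np.load("w1.npz"));f=c["frame"];P=(c["p"],c["q"])
m=mask(f,(10,55,140),(25,160,255),(274,356,70,200));m=cv2.morphologyEx(m,cv2.MORPH_OPEN,np.ones((5,5)))
print(rect(m).round(1).tolist());rep("blank w",c,m,.058,P)
print("corners",cast(c,[(278,86),(349,87),(346.5,187),(278,186)],.058,P)[:,:2].round(4).tolist())
print("lip",cast(c,[(282,210),(343,210)],.022,P).round(4).tolist())
t=dict(np.load("top1.npz"));print("pad")
rep("pad",t,mask(t["frame"],(0,0,0),(179,120,45),(350,380,195,225)),.069)
m=mask(t["frame"],(8,55,120),(28,200,255),(383,412,190,236));rep("blank t",t,m,.058)
E
```

```text
[[277.0, 87.0], [349.0, 87.0], [349.0, 185.0], [277.0, 185.0]]
blank w ctr [ 0.4717 -0.2488] sizes [0.0586 0.0822] long-axis deg 178.0
corners [[0.5136, -0.2205], [0.5128, -0.2782], [0.4288, -0.2782], [0.4297, -0.2177]]
lip [[0.3954, -0.2167, 0.022], [0.3954, -0.2782, 0.022]]
pad
pad ctr [ 0.4825 -0.1432] sizes [0.0578 0.0354] long-axis deg 88.4
blank t ctr [ 0.5002 -0.2404] sizes [0.0421 0.0228] long-axis deg 88.4
```

```bash
python3 -m creep '[0.02,-0.005,0.02,0,0,0,0, 0.02,0,0.03,0,0,0,0, 0.0005,0,0.03,0,0,0,0, 0,0,0.03,0,0,0,0, 0,0,0.02,0,0,0,0, 0,0,0,0,0,0,0, 0,0,0,0,0,0,0]' 40; python3 - <<'E'
from h import *
from workcell import r,cams
s=r.read_state();c=cams.camera("wrist");f=c["frame"];P=(s["eef_pos"],s["orientation"]);cv2.imwrite("pics/w2.png",f[:,:,::-1]);print(P,s["finger_gap"])
m=mask(f,(10,55,140),(25,160,255));m=cv2.morphologyEx(m,cv2.MORPH_OPEN,np.ones((5,5)));k=m*0;k[:,190:450]=1
print(rect(m*k).round(0).tolist());rep("b",c,m*k,.058,P)
E
```

```text
clock: 5.7
eef_pos: [0.472, -0.2478, 0.0977]
orientation: [0.0, 1.0, 0.001, 0.0]
ft_force: [0.5, -0.9, -0.4]
finger_gap: 0.996
grip_force: 0.0
(array([ 0.472012  , -0.24777353,  0.09774197]), array([1.32167972e-04, 9.99999490e-01, 9.74401214e-04, 2.29181358e-04])) 0.9958048454347109
[[260.0, 310.0], [263.0, 158.0], [380.0, 161.0], [377.0, 312.0]]
b ctr [ 0.4745 -0.2486] sizes [0.0875 0.0584] long-axis deg 1.9
```

View pics/w2.png

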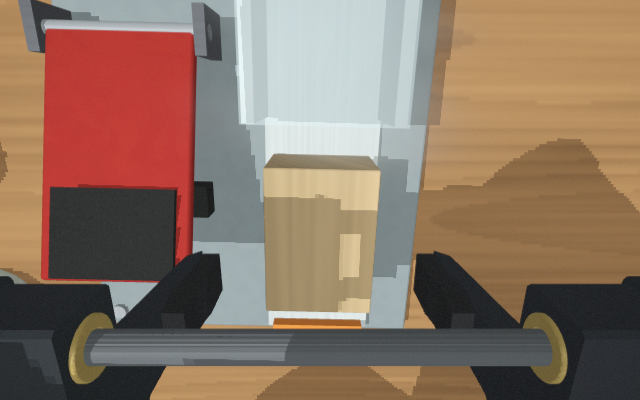

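The blank's top face spans (264–380, 169–312) and sits centred between the fingertips (220 and 415). I descend and grip.

```bash
python3 -m creep '[0,-0.0005,0.03,0,0,0,0, 0,0,0.02,0,0,0,0, 0,0,0.004,0,0,0,0, 0,0,0,0,0,0,0.2, 0,0,0,0,0,0,0.4, 0,0,0,0,0,0,0.6, 0,0,0,0,0,0,0.6, 0,0,0,0,0,0,0.6, 0,0,0,0,0,0,0.6]' 40
```

```text
clock: 6.65
eef_pos: [0.4718, -0.2482, 0.0439]
orientation: [0.001, 1.0, 0.0, 0.001]
ft_force: [-0.6, 0.7, 6.4]
finger_gap: 0.681
grip_force: 39.9
```

```bash
python3 -m creep '[0,0,-0.02,0,0,0,0.6, 0,0,-0.03,0,0,0,0.6, 0,0,-0.03,0,0,0,0.6, 0,0,-0.03,0,0,0,0.6, 0.005,-0.031,0,0,0,0,0.6, 0.005,-0.031,0,0,0,0,0.6, 0.005,-0.031,0,0,0,0,0.6, 0.005,-0.031,0,0,0,0,0.6, 0.005,-0.031,0,0,0,0,0.6, 0.005,-0.031,0,0,0,0,0.6]'; python3 -m creep '[0.005,-0.031,0,0,0,0,0.6, 0.005,-0.031,0,0,0,0,0.6, 0.005,-0.031,0,0,0,0,0.6, 0.005,-0.031,0,0,0,0,0.6, 0.005,-0.031,0,0,0,0,0.6, 0.005,-0.031,0,0,0,0,0.6, 0.005,-0.031,0,0,0,0,0.6, 0.005,-0.031,0,0,0,0,0.6, 0.005,-0.031,0,0,0,0,0.6, 0,0,0,0,0,0,0.6]'; python3 -m creep '[0,0,0,0,0,0,0.6]'; python3 - <<'E'
from h import *
from workcell import r,cams
s=r.read_state();c=cams.camera("wrist");f=c["frame"];P=(s["eef_pos"],s["orientation"]);cv2.imwrite("pics/w3.png",f[:,:,::-1]);print(P)
np.savez("w3.npz",p=P[0],q=P[1],**c)
try:
    rep("blue",c,mask(f,(100,120,60),(125,255,255)),.027,P)
    rep("yellow",c,mask(f,(18,140,100),(35,255,255)),.027,P)
except Exception as e: print(e)
E
```

```text
clock: 7.65
eef_pos: [0.5012, -0.0605, 0.153]
orientation: [-0.0, 1.0, 0.0, -0.0]
ft_force: [0.5, 0.3, -1.7]
finger_gap: 0.676
grip_force: 39.9
clock: 8.65
eef_pos: [0.5457, 0.2202, 0.1527]
orientation: [-0.0, 1.0, 0.002, -0.0]
ft_force: [0.8, -0.7, -1.5]
finger_gap: 0.676
grip_force: 39.9
clock: 8.75
eef_pos: [0.5457, 0.2175, 0.1526]
orientation: [0.0, 1.0, 0.001, -0.0]
ft_force: [0.5, -0.5, -0.8]
finger_gap: 0.68
grip_force: 39.9
(array([0.54573176, 0.21749448, 0.15264926]), array([ 1.63528944e-04,  9.99999463e-01,  9.49368342e-04, -3.82129641e-04]))
blue ctr [0.5521 0.2792] sizes [0.0229 0.1047] long-axis deg 179.1
yellow ctr [0.6299 0.2284] sizes [0.0198 0.0553] long-axis deg 88.8
```

View pics/w3.png

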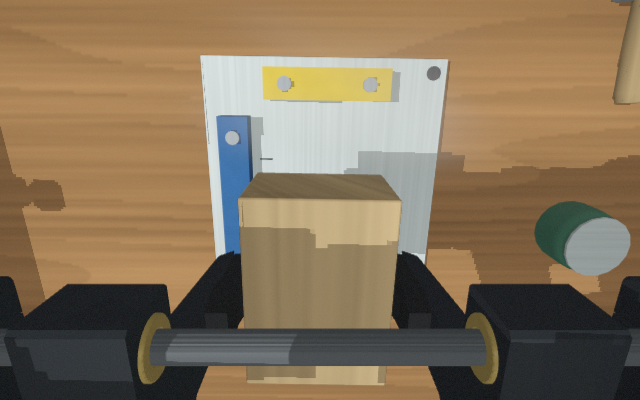

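The blank is held square between the fingers. Its far top edge runs (241–400, 198) and its far bottom edge (258–385, 173). The yellow face edge is at row 101 (263–393), and the blue face edge runs from (250,117) to about (240,250). I compute the offsets to home.

```bash
python3 - <<'E'
from h import *
c=dict(np.load("w3.npz"));P=(c["p"],c["q"])
f=c["frame"];my=mask(f,(18,140,100),(35,255,255),(255,400,60,110));mb=mask(f,(100,120,60),(125,255,255),(200,260,110,250))
by=[(x,np.flatnonzero(my[:,x]).max()+.5) for x in (270,300,330,355,385)]
bb=[(np.flatnonzero(mb[y]).max()+.5,y) for y in (125,150,180,210)]
print("px",by,bb)
print("yellow face x",cast(c,by,.027,P)[:,:2].round(4).tolist(), cast(c,by,.012,P)[2,:1])
print("blue face y",cast(c,bb,.027,P)[:,:2].round(4).tolist(), cast(c,bb,.012,P)[2,1])
z=P[0][2]
print("top far",cast(c,[(241,198),(400,199)],z+.014,P)[:,:2].round(4).tolist())
print("bot far",cast(c,[(258,173),(385,174)],z-.030,P)[:,:2].round(4).tolist())
E
```

```text
Traceback (most recent call last):
ValueError: zero-size array to reduction operation maximum which has no identity
```

```bash
python3 - <<'E'
from h import *
c=dict(np.load("w3.npz"));P=(c["p"],c["q"])
f=c["frame"];my=mask(f,(20,100,120),(38,255,255),(262,394,66,112));mb=mask(f,(98,100,40),(128,255,255),(200,262,110,250))
by=[(x,np.flatnonzero(my[:,x]).max()+.5) for x in (275,300,330,350) if my[:,x].any()]
bb=[(np.flatnonzero(mb[y]).max()+.5,y) for y in (125,150,180,210) if mb[y].any()]
print("px",by,bb)
print("yellow face x",cast(c,by,.027,P)[:,:2].round(4).tolist(), cast(c,by,.012,P)[0,:1])
print("blue face y",cast(c,bb,.027,P)[:,:2].round(4).tolist(), cast(c,bb,.012,P)[0,1])
z=P[0][2]
print("top far",cast(c,[(241,198),(400,199)],z+.014,P)[:,:2].round(4).tolist())
print("bot far",cast(c,[(258,173),(385,174)],z-.030,P)[:,:2].round(4).tolist())
E
```

```text
px [(275, np.float64(99.5)), (300, np.float64(99.5)), (330, np.float64(100.5)), (350, np.float64(100.5))] [(np.float64(246.5), 125), (np.float64(248.5), 150), (np.float64(250.5), 180), (np.float64(237.5), 210)]
yellow face x [[0.6187, 0.2482], [0.6188, 0.2306], [0.6181, 0.2094], [0.6182, 0.1953]] [0.61841485]
blue face y [[0.6011, 0.2693], [0.5831, 0.2689], [0.5605, 0.2686], [0.5366, 0.28]] 0.27220839395231866
top far [[0.5879, 0.2456], [0.5876, 0.1885]]
bot far [[0.5872, 0.2465], [0.5868, 0.1859]]
```

The measurements agree: the corner is at about (0.6184, 0.269), so home TCP is about (0.576, 0.239, 0.042). I lower it short of both fences by about 14 mm.

```bash
python3 -m creep '[0.014,-0.006,0.02,0,0,0,0.6, 0,0,0.03,0,0,0,0.6, 0,0,0.03,0,0,0,0.6, 0,0,0.02,0,0,0,0.6, 0,0,0.007,0,0,0,0.6, 0,0,0,0,0,0,0.6]' 50; python3 -m creep '[0,0,0.001,0,0,0,0.6, 0,0,0.001,0,0,0,0.6, 0,0,0.001,0,0,0,0.6,0,0,0,0,0,0,0.6]'
```

```text
clock: 9.4
eef_pos: [0.5599, 0.2225, 0.0457]
orientation: [0.0, 1.0, -0.0, -0.001]
ft_force: [0.2, -0.4, -0.4]
finger_gap: 0.677
grip_force: 49.9
clock: 9.8
eef_pos: [0.5602, 0.2233, 0.0433]
orientation: [-0.0, 1.0, 0.0, 0.0]
ft_force: [-0.8, 0.6, -2.5]
finger_gap: 0.678
grip_force: 49.9
```

```bash
python3 -m creep '[0,0,0.001,0,0,0,0.6, 0,0,0,0,0,0,0.6]'; python3 -m creep '[0,0,0.0005,0,0,0,0.6, 0,0,0,0,0,0,0.6]'
```

```text
clock: 10.0
eef_pos: [0.5601, 0.2233, 0.0421]
orientation: [-0.0, 1.0, 0.0, 0.0]
ft_force: [0.3, -0.2, -1.3]
finger_gap: 0.682
grip_force: 49.9
clock: 10.2
eef_pos: [0.5601, 0.2233, 0.042]
orientation: [0.0, 1.0, 0.0, 0.0]
ft_force: [-2.4, -0.7, 4.3]
finger_gap: 0.675
grip_force: 49.9
```

It is on the bed, with light contact at 4 N. Next it slides to the blue fence.

```bash
python3 -m creep '[0,-0.004,0,0,0,0,0.6, 0,-0.004,0,0,0,0,0.6, 0,-0.003,0,0,0,0,0.6, 0,-0.002,0,0,0,0,0.6, 0,0,0,0,0,0,0.6]'; python3 -m creep '[0,-0.001,0,0,0,0,0.6, 0,-0.001,0,0,0,0,0.6,0,0,0,0,0,0,0.6]'
```

```text
clock: 10.7
eef_pos: [0.5605, 0.2367, 0.042]
orientation: [0.0, 1.0, 0.001, 0.001]
ft_force: [0.4, -1.6, 5.6]
finger_gap: 0.679
grip_force: 49.9
clock: 11.0
eef_pos: [0.5606, 0.2384, 0.042]
orientation: [0.0, 1.0, 0.001, 0.001]
ft_force: [0.3, -3.6, 5.2]
finger_gap: 0.676
grip_force: 49.9
```

```bash
python3 -m creep '[0.004,0,0,0,0,0,0.6, 0.004,0,0,0,0,0,0.6, 0.003,0,0,0,0,0,0.6, 0.001,0,0,0,0,0,0.6, 0,0,0,0,0,0,0.6]'; python3 -m creep '[0.001,0,0,0,0,0,0.6, 0.001,0,0,0,0,0,0.6,0,0,0,0,0,0,0.6]'
```

```text
clock: 11.5
eef_pos: [0.5717, 0.2389, 0.042]
orientation: [-0.0, 1.0, 0.001, -0.0]
ft_force: [-4.2, -0.0, 8.1]
finger_gap: 0.672
grip_force: 49.9
clock: 11.8
eef_pos: [0.5736, 0.2389, 0.042]
orientation: [-0.0, 1.0, 0.001, -0.001]
ft_force: [-4.0, -0.8, 7.8]
finger_gap: 0.672
grip_force: 49.9
```

```bash
python3 -m creep '[0.001,0,0,0,0,0,0.6, 0.001,0,0,0,0,0,0.6,0,0,0,0,0,0,0.6]'; python3 -m creep '[0.0005,-0.0005,0,0,0,0,0.6, 0.0005,-0.0005,0,0,0,0,0.6,0,0,0,0,0,0,0.6]'
```

```text
clock: 12.1
eef_pos: [0.5755, 0.2389, 0.042]
orientation: [-0.0, 1.0, 0.001, -0.001]
ft_force: [-5.8, -0.1, 9.5]
finger_gap: 0.676
grip_force: 49.9
clock: 12.4
eef_pos: [0.576, 0.239, 0.0419]
orientation: [0.001, 1.0, 0.001, -0.001]
ft_force: [-9.3, -6.2, 12.1]
finger_gap: 0.676
grip_force: 49.8
```

```bash
python3 -m creep '[0.0004,-0.0005,-0.0003,0,0,0,0.6, 0,0,0,0,0,0,0.6,0,0,0,0,0,0,0.6]'; python3 -c "
from workcell import r
import numpy as np
s=r.read_state();print(s['eef_pos'].round(5),s['orientation'].round(5),s['ft_force'].round(1),s['ft_torque'].round(2))"
```

```text
clock: 12.7
eef_pos: [0.5761, 0.2391, 0.042]
orientation: [0.001, 1.0, 0.001, -0.002]
ft_force: [-10.3, -9.5, 11.2]
finger_gap: 0.675
grip_force: 49.8
[0.57614 0.23909 0.04199] [ 0.00127  1.       0.00117 -0.00195] [-10.3  -9.5  11.2] [-1.39  1.42  0.49]
```

Both fences are touched and carry load. A Tz of +0.49 suggests the far end of the long side bears hardest, so I give a small yaw towards it and watch the torque.

```bash
cat > st.py <<'E'
from workcell import r
s=r.read_state();print(s['eef_pos'].round(5),s['orientation'].round(5),s['ft_force'].round(1),s['ft_torque'].round(2))
E
python3 -m creep '[0,0,0,0,0,-0.006,0.6, 0,0,0,0,0,0,0.6,0,0,0,0,0,0,0.6]'; python3 st.py;python3 -m creep '[0,0,0,0,0,-0.006,0.6, 0,0,0,0,0,0,0.6,0,0,0,0,0,0,0.6]'; python3 st.py
```

```text
clock: 13.0
eef_pos: [0.5764, 0.2391, 0.042]
orientation: [0.001, 1.0, 0.004, -0.002]
ft_force: [-8.9, -8.6, 11.3]
finger_gap: 0.678
grip_force: 49.9
[0.57638 0.23908 0.04197] [ 0.00106  0.99999  0.00362 -0.0017 ] [-8.9 -8.6 11.3] [-1.34  1.23  0.09]
clock: 13.3
eef_pos: [0.5765, 0.239, 0.042]
orientation: [0.001, 1.0, 0.007, -0.002]
ft_force: [-7.5, -10.0, 10.0]
finger_gap: 0.674
grip_force: 49.9
[0.57654 0.23899 0.04197] [ 0.00106  0.99998  0.0065  -0.00152] [ -7.5 -10.   10. ] [-1.42  1.09 -0.  ]
```

```bash
python3 -m creep '[0.0005,-0.0003,-0.0002,0,0,0,0.6, 0,0,0,0,0,0,0.6,0,0,0,0,0,0,0.6]'; python3 st.py; python3 -m creep '[0.0003,-0.0002,0,0,0,0,0.6, 0,0,0,0,0,0,0.6,0,0,0,0,0,0,0.6]'; python3 st.py
```

```text
clock: 13.6
eef_pos: [0.5766, 0.239, 0.042]
orientation: [0.001, 1.0, 0.007, -0.002]
ft_force: [-10.8, -10.9, 9.4]
finger_gap: 0.671
grip_force: 49.9
[0.57658 0.23903 0.042  ] [ 0.00141  0.99997  0.00657 -0.00226] [-10.8 -10.9   9.4] [-1.71  1.5  -0.03]
clock: 13.9
eef_pos: [0.5766, 0.239, 0.042]
orientation: [0.002, 1.0, 0.007, -0.003]
ft_force: [-13.1, -11.5, 12.3]
finger_gap: 0.68
grip_force: 49.9
[0.57662 0.23905 0.04203] [ 0.00162  0.99997  0.00658 -0.00264] [-13.1 -11.5  12.3] [-1.92  1.76 -0.  ]
```

```bash
python3 -m creep '[0,0,0,0.004,0.006,0,0.6, 0,0,0,0,0,0,0.6,0,0,0,0,0,0,0.6]'; python3 st.py; python3 -m creep '[0,0,0,0,0,-0.006,0.6, 0,0,0,0,0,0,0.6,0,0,0,0,0,0,0.6]'; python3 st.py
```

```text
clock: 14.2
eef_pos: [0.5766, 0.239, 0.0419]
orientation: [-0.0, 1.0, 0.007, 0.0]
ft_force: [-10.9, -10.7, 11.2]
finger_gap: 0.675
grip_force: 49.9
[0.57662 0.23901 0.04194] [-2.7000e-04  9.9998e-01  6.5900e-03  3.5000e-04] [-10.9 -10.7  11.2] [-2.31  1.7  -0.2 ]
clock: 14.5
eef_pos: [0.5768, 0.2389, 0.042]
orientation: [-0.0, 1.0, 0.009, 0.001]
ft_force: [-10.7, -11.4, 11.1]
finger_gap: 0.678
grip_force: 49.9
[0.57681 0.23887 0.04198] [-2.3000e-04  9.9996e-01  9.4600e-03  5.4000e-04] [-10.7 -11.4  11.1] [-2.43  1.61 -0.26]
```

```bash
python3 - <<'E'
from h import *
from workcell import r,cams
s=r.read_state();c=cams.camera("wrist");f=c["frame"];np.savez("w4.npz",p=s["eef_pos"],q=s["orientation"],**c)
cv2.imwrite("pics/w4.png",cv2.resize(f[:330,180:480],None,fx=1.8,fy=1.8,interpolation=cv2.INTER_CUBIC)[:,:,::-1])
E
```

```text
(no output)
```

View pics/w4.png

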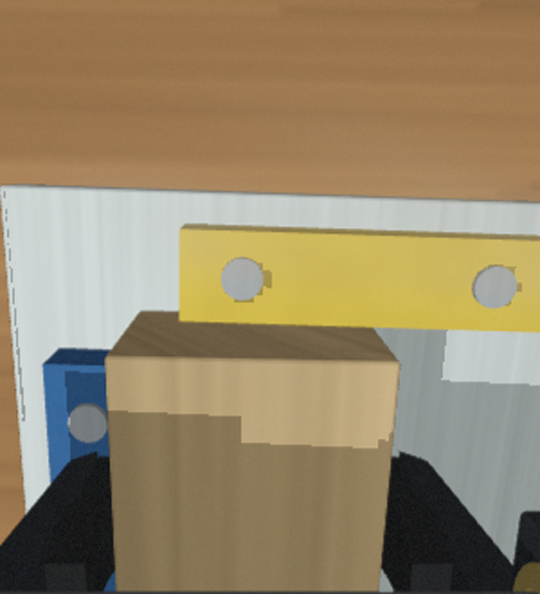

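The picture shows the blank's top far edge at a slight angle (about 1°) to the yellow fence edge and to the bed's far edge. I measure the angles by line fits.

```bash
cat > yaw.py <<'E'
from h import *
import sys
def edge(c,P,x0,x1,ylo,yhi,z,ch):
    """row of steepest change in a channel per column, line fit, cast to world -> yaw (deg) of body whose y runs along it"""
    g=cv2.GaussianBlur(c["frame"][:,:,ch].astype(np.float32),(0,0),1.0)
    xs=np.arange(x0,x1);d=np.abs(np.gradient(g,axis=0))
    rows=[]
    for x in xs:
        y=ylo(x) if callable(ylo) else ylo
        w=d[y:yhi,x];k=np.arange(len(w));j=w.argmax();s=slice(max(j-2,0),j+3);rows.append(y+(w[s]*k[s]).sum()/w[s].sum())
    rows=np.array(rows);p=np.polyfit(xs,rows,1);e=rows-np.polyval(p,xs);ok=abs(e)<1.0;p=np.polyfit(xs[ok],rows[ok],1)
    w=cast(c,[(x0,np.polyval(p,x0)),(x1,np.polyval(p,x1))],z,P);v=w[0]-w[1]
    return np.degrees(np.arctan2(-v[0],v[1])).round(2),w[:,:2].round(4).tolist(),ok.mean().round(2)
if __name__=="__main__":
    c=dict(np.load(sys.argv[1]));P=(c["p"],c["q"])
    print("tool yaw",np.degrees(2*P[1][2]).round(2))
    print("bed far edge",edge(c,P,190,475,98,118,.012,0))
    print("yellow far top",edge(c,P,285,475,121,138,.027,2))
    print("yellow face",edge(c,P,400,475,174,190,.027,2))
    print("blank top far",edge(c,P,245,398,192,208,P[0][2]+.014,0))
E
python3 yaw.py w4.npz; sed -i 's/^    print("bed/    print("bed/' yaw.py; python3 - <<'E'
from h import *;from yaw import edge
c=dict(np.load("w3.npz"));P=(c["p"],c["q"])
print("w3 tool",np.degrees(2*P[1][2]).round(2)); print("bed",edge(c,P,205,445,50,64,.012,0)); print("yellow far",edge(c,P,266,390,62,74,.027,2)); print("yellow face",edge(c,P,266,390,94,107,.027,2));print("blank far top",edge(c,P,245,397,190,206,P[0][2]+.014,0));print("blank far bot",edge(c,P,262,382,166,180,P[0][2]-.03,0))
E
```

```text
tool yaw 1.08
bed far edge (np.float64(-0.75), [[0.649, 0.2982], [0.6474, 0.1694]], np.float64(1.0))
yellow far top (np.float64(-0.78), [[0.6423, 0.2542], [0.6413, 0.1747]], np.float64(1.0))
yellow face (np.float64(-0.71), [[0.6184, 0.2041], [0.618, 0.1712]], np.float64(1.0))
blank top far (np.float64(-0.07), [[0.6185, 0.2662], [0.6185, 0.2112]], np.float64(1.0))
w3 tool 0.11
bed (np.float64(-0.75), [[0.6488, 0.2992], [0.6465, 0.1263]], np.float64(1.0))
yellow far (np.float64(-0.77), [[0.6408, 0.2536], [0.6397, 0.1684]], np.float64(1.0))
yellow face (np.float64(-0.5), [[0.6184, 0.2545], [0.6176, 0.167]], np.float64(1.0))
blank far top (np.float64(-0.98), [[0.588, 0.2441], [0.5871, 0.1895]], np.float64(1.0))
blank far bot (np.float64(-0.97), [[0.5877, 0.2446], [0.5867, 0.1874]], np.float64(0.79))
```

The jig yaw is −0.75° and the blank is at −0.07°, so I over-rotated by about 0.7°. I back off slightly, turn back 0.012 rad and press again.

```bash
python3 -m creep '[-0.001,0.001,-0.0004,0,0,0,0.6, -0.001,0.001,0,0,0,0.012,0.6, 0,0,0,0,0,0,0.6, 0,0,0,0,0,0,0.6]'; python3 st.py; python3 -m creep '[0.001,-0.001,0,0,0,0,0.6, 0,0,0,0,0,0,0.6, 0,0,0,0,0,0,0.6]'; python3 st.py;  python3 -m creep '[0.0005,-0.0005,0,0,0,0,0.6, 0,0,0,0,0,0,0.6, 0,0,0,0,0,0,0.6]'; python3 st.py
```

```text
clock: 14.95
eef_pos: [0.5762, 0.2386, 0.0422]
orientation: [-0.002, 1.0, 0.003, 0.003]
ft_force: [-0.1, 0.8, 0.1]
finger_gap: 0.678
grip_force: 49.9
[0.57622 0.23857 0.04221] [-0.00218  0.99999  0.00346  0.00293] [-0.1  0.8  0.1] [-0.09 -0.03  0.02]
clock: 15.25
eef_pos: [0.5767, 0.239, 0.0421]
orientation: [-0.002, 1.0, 0.004, 0.002]
ft_force: [-2.4, -4.3, 1.7]
finger_gap: 0.675
grip_force: 49.9
[0.57669 0.23898 0.04207] [-0.00154  0.99999  0.0035   0.00199] [-2.4 -4.3  1.7] [-0.89  0.62 -0.05]
clock: 15.55
eef_pos: [0.5769, 0.239, 0.042]
orientation: [-0.001, 1.0, 0.004, 0.001]
ft_force: [-6.0, -7.1, 3.6]
finger_gap: 0.677
grip_force: 49.9
[0.57685 0.23901 0.04204] [-0.00108  0.99999  0.00353  0.00142] [-6.  -7.1  3.6] [-1.38  0.89 -0.04]
```

```bash
python3 -m creep '[0.0005,-0.0004,0,0,0,0,0.6, 0.0004,-0.0003,0,0,0,0,0.6, 0,0,0,0,0,0,0.6, 0,0,0,0,0,0,0.6]'; python3 st.py; python3 - <<'E'
from h import *
from workcell import r,cams
s=r.read_state();c=cams.camera("wrist");np.savez("w5.npz",p=s["eef_pos"],q=s["orientation"],**c)
E
python3 yaw.py w5.npz
```

```text
clock: 15.95
eef_pos: [0.5772, 0.2391, 0.042]
orientation: [-0.0, 1.0, 0.004, 0.0]
ft_force: [-9.8, -10.6, 5.7]
finger_gap: 0.673
grip_force: 49.9
[0.57716 0.23908 0.04199] [-3.7000e-04  9.9999e-01  3.6200e-03  4.2000e-04] [ -9.8 -10.6   5.7] [-2.03  1.42 -0.03]
tool yaw 0.41
bed far edge (np.float64(-0.75), [[0.649, 0.2977], [0.6473, 0.1688]], np.float64(1.0))
yellow far top (np.float64(-0.78), [[0.6423, 0.2537], [0.6413, 0.1743]], np.float64(1.0))
yellow face (np.float64(-0.71), [[0.6184, 0.2039], [0.618, 0.171]], np.float64(1.0))
blank top far (np.float64(-0.64), [[0.6192, 0.266], [0.6186, 0.2109]], np.float64(1.0))
```

Square now: the blank is at −0.64° and the jig at −0.75°, with Tz about 0 and tilt about 0. One last increment of push.

```bash
python3 -m creep '[0.0005,-0.0003,0,0,0,0.001,0.6, 0.0002,-0.0002,0,0,0,0,0.6, 0,0,0,0,0,0,0.6, 0,0,0,0,0,0,0.6, 0,0,0,0,0,0,0.6]'; python3 st.py
```

```text
clock: 16.5
eef_pos: [0.5772, 0.2391, 0.042]
orientation: [0.0, 1.0, 0.003, -0.001]
ft_force: [-13.9, -13.6, 9.6]
finger_gap: 0.675
grip_force: 49.9
[0.57725 0.23912 0.04201] [ 1.6000e-04  9.9999e-01  3.2400e-03 -5.4000e-04] [-13.9 -13.6   9.6] [-2.49  2.05  0.02]
```

```bash
python3 -m creep '[0,0,0,0,0,0,0.6, 0,0,0,0,0,0,0.6, 0,0,0,0,0,0,0.6, 0,0,0,0,0,0,0.6, 0,0,0,0,0,0,0.6]'; python3 st.py; python3 -c "
from workcell import r
print(r.close_job())"
```

```text
clock: 17.0
eef_pos: [0.5773, 0.2391, 0.042]
orientation: [0.0, 1.0, 0.003, -0.001]
ft_force: [-12.5, -14.4, 10.2]
finger_gap: 0.677
grip_force: 49.9
[0.57725 0.23912 0.042  ] [ 1.4000e-04  9.9999e-01  3.2200e-03 -5.4000e-04] [-12.5 -14.4  10.2] [-2.44  2.09  0.04]
the job is handed in; nothing more can be done
None
```

I pressed the pedal to its stop and it came back up; the blank is in the corner jig, still gripped and pressed square against both fences (about 12.5 N yellow, 14.4 N blue). I handed the job in at 17.0 s and have no verdict back; I did not re-check the bystanders by camera at the end.

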